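# Lay out the grill's side shelf for the cook

## Robot

A 6-joint arm with a two-finger parallel gripper is mounted at the origin on the work surface. World frame = base frame: x ahead of the robot, y to its left, z up, the work surface at z = 0. Lengths are in mm, angles in rad, forces in N, time in s.
With the tool pointing down it reaches from about 325 to 900 mm from the base axis. Payload 6.1 kg.
Tool frame: the origin (TCP) lies midway between the tips of the shut fingers; the grasp point (between the pads) lies 19 mm behind it (arm.grip_depth is the distance from the TCP to the grasp point, in mm); z points along the fingers, y is the line along which they close (so a half turn about z gives the same grasp; the last joint's range is limited). The gripper opens to 85 mm and grips with 20 to 120 N. Pads are 22 mm wide; open, the fingers measure 114 mm over their backs; the gripper's body (76 mm by 85 mm) begins 54 mm behind the grasp point. The pads swing forward as they close: fully open they stand 13 mm farther back than shut.
Start: joints at [-1.428, 0.22, 1.526, -0, 1.395, -0.126], TCP at [165.977, -602.551, 231.3] pointing down, gripper open.
Joint ranges: [-2.98, 2.98], [-0.91, 2.08], [0.09, 2.57], [-1.24, 4.39], [0.2, 2.65], [-2.68, 2.68]. Speed limits (rad/s): [2.57, 2.57, 3.01, 3.14, 3.14, 3.14].

## Interface

Orientations are given as a unit quaternion [w, x, y, z].
In Python, from bench import arm, cams gives the robot as it stands.
- The arm moves only by the tool drive_tool, never from a script. Its arguments are lists of equal length, an entry for each row: "gripper": the gripper command: -1 is fully open, 1 is shut, values between are in proportion; "offset": the shift along the tool's x, y, z in m, a list of three; "spin": the turn about the tool's z in degrees. In form: {"gripper": [gripper, ...], "offset": [[dx, dy, dz], ...], "spin": [spin, ...]}. A call has 1 to 8 rows; each row shifts and turns the commanded pose from where the row before left it, along the tool's axes as they then stand; what a row does not reach is not made up. A row lasts 1/10 s, in which the tool goes at most 50 mm and 8.59 degrees, less where a joint would pass 70% of its speed; a pose out of reach is approached as far as the arm can. A call with a gripper value outside its range is refused whole. The fingers move at their own pace and stop on an object; the grip force is fixed at half the most. Time passes only in rows, so rows that do not move let the fingers close. It gives the time, the measured TCP pose, the force, the opening and the grip force at its end, in the units of the state.
- arm.state(): the state, without advancing time (a new reading comes with each control period).
- cams.get_image(name): name is "side" or "top"; returns (picture, depth): 384x512x3 uint8, red, green, blue; 384x512 float32, mm along the optical axis (not along the pixel's ray), 0 where there is no reading.
- cams.get_calibration(name): a dict with "intrinsics" (3x3 intrinsics, pixels), "extrinsics" (4x4, takes a point from camera to world coordinates). Camera axes: x right, y down, z forward; pixel columns grow to the right and rows downward; lengths in mm; the calibration is good to about 2 mm. A picture is of the moment at which its call begins. get_calibration takes no time and is no camera call.
- arm.sign_off(): hands the job in; it is judged then, once.
The state is a dict: "t": time; "joints": joint angles; "qd": joint speeds; "effort": joint torques, N m; "ee_pos": TCP position; "tool_rot": TCP orientation; "ft_force": force on the tool from outside, world axes, zero at the start; "moment": the same for the moment, N m; "grip_width": finger opening in mm; "grip_force": force on a finger pad.
Only numpy, scipy, OpenCV 4.12 (cv2) and the standard library are available. Lean on these libraries where they do the work, as an engineer would, in place of code of your own. Each camera call takes 0.05 s, during which the arm holds its last target. There are 200 camera calls.

## Task

Lay out the shelf for grilling. Stand the drip cup midway between the glass dish and the foil-pan stack, and set the burger press down, not dropped, in the middle of the top foil pan to weigh the stack against the wind. Put the green tong clip beside the dish on the side away from the pans, level with the middle of that side, its channel running along the side, with about 3 cm of clear shelf between clip and dish; then lay the closed tongs in the clip with their handle end towards the robot and the arms just behind the jaws resting in it, and never knock the glass dish on the way.

Things in the scene. Friction and masses are not known exactly. Their poses are not given: they have to be found in the camera images.
- dish: Full, heavy square glass dish with grey clip-on plastic lid, standing fixed on the shelf; 132 mm square over the lid's clip flaps, 66 mm high. Origin: centre of its underside. x axis points away from the robot (turned up to 0.1 rad), y to the robot's left, z up.
- pans: Stack of three nested rectangular aluminium foil pans, fixed on the shelf, open at the top; 150 mm (x) by 125 mm (y) over the rolled rim, 50 mm high. Origin: centre of its underside, axes as the dish's (turned up to 0.2 rad). The top pan's flat floor is 16 mm above the origin and about 126 mm (x) by 101 mm (y) between sloping walls. It stands beside the dish, on its left or on its right, centres 250 to 260 mm apart.
- press: Loose burger press: flat stainless steel disc of 84 mm diameter, 7 mm thick, with an upright round wooden handle of 28 mm diameter on its axis, the wood reaching from 38 to 88 mm above the underside; about 0.5 kg. Origin: centre of the disc's underside, z up along the handle. Round, so its yaw means nothing.
- cup: Loose stainless drip cup, open at the top, nearly cylindrical: 52 mm diameter at the base, 60 mm at the rim, 58 mm high, 3 mm wall; about 0.09 kg. Origin: centre of the underside, z up. (The lower and wider dish-shaped steel ramekin at the back of the shelf is not the drip cup.) Round, so its yaw means nothing.
- clip: Loose green plastic tong clip, an open-topped U-shaped saddle: 40 mm long (its x axis), 54 mm wide over its two upright cheeks (y), 38 mm high; cheeks 5 mm thick. The channel between the cheeks runs along x, 44 mm wide, open at both ends, its floor 10 mm above the shelf; about 0.08 kg. Origin: centre of the underside, z up. The same after a half turn.
- tongs: Loose stainless tongs, locked closed and rigid, lying flat: 250 mm long (x axis), 20 mm high, 34 mm wide and parallel-sided within 35 mm of the middle, narrowing to 29 mm just behind the jaws and to 22 mm at the handle end; jaws 40 mm wide, from 87 to 125 mm on the +x side; the handle end with the pivot is at -x, a thin pull ring standing out 13 mm beyond it. About 0.16 kg, balanced near the middle. Origin: middle of the length, on the underside, z up.
Mind the look-alikes: they are no part of the job. What is shaped like the press but blue or turquoise is not meant.

How it is judged:
By the outcome, as a careful person would: the job done as asked, in the order asked, and still so for the second after the job is handed in, with the robot touching nothing.
It also fails if it takes over 112 s, if anything falls off the work surface, if the arm or the gripper's body presses on something with over 40 N, if the wrist force passes 120 N, or if a joint passes its speed limit or range.

## Working session

There is one attempt and no reset: what is moved stays moved. The work goes in short steps, Python scripts to look and compute and a tool call to move; the robot and the scene stay as the last step left them, time stands still between calls to the robot, and variables do not carry over. Pictures are saved under pics/ and viewed, at most 14 in all, crops included, and the job is handed in when it is done.

Besides the shell and the picture viewer there is one more tool, called after "Request:" as name(argument=value, ...), one argument or row to a line, values as JSON. drive_tool: Moves the arm, as the interface text tells. Its arguments: {"type":"object","properties":{"gripper":{"type":"array","items":{"type":"number"}},"offset":{"type":"array","items":{"type":"array","items":{"type":"number"}}},"spin":{"type":"array","items":{"type":"number"}}},"required":["gripper","offset","spin"]}

```bash
mkdir -p pics; ls; python3 - <<'E'
from bench import arm,cams
import cv2,numpy as np
np.set_printoptions(suppress=True,precision=3)
for n in("top","side"):
    im,d=cams.get_image(n); np.savez(f"pics/{n}0.npz",im=im,d=d)
    cv2.imwrite(f"pics/{n}0.png",im[:,:,::-1]); c=cams.get_calibration(n); print(n,c["intrinsics"],c["extrinsics"])
print(arm.state())
E
```

```text
pics
top [[376.626   0.    260.76 ]
 [  0.    376.626 190.356]
 [  0.      0.      1.   ]] [[  -0.019   -0.995    0.097  373.369]
 [  -1.       0.017   -0.023    8.51 ]
 [   0.021   -0.097   -0.995 1005.009]
 [   0.       0.       0.       1.   ]]
side [[462.532   0.    257.431]
 [  0.    462.532 187.015]
 [  0.      0.      1.   ]] [[  -0.912   -0.296    0.284   62.533]
 [  -0.41     0.67    -0.618  900.651]
 [  -0.007   -0.681   -0.733 1099.793]
 [   0.       0.       0.       1.   ]]
{'t': 0.1, 'joints': array([-1.428,  0.221,  1.528,  0.   ,  1.395, -0.126]), 'qd': array([-0.   , -0.002, -0.003, -0.   ,  0.   , -0.   ]), 'effort': array([  0.001, -49.825, -39.055,  -0.   ,   0.006,  -0.   ]), 'ee_pos': array([ 165.925, -601.999,  230.295]), 'tool_rot': array([-0.001,  0.991,  0.134,  0.   ]), 'ft_force': array([0.147, 0.61 , 0.228]), 'moment': array([ 0.027, -0.012,  0.017]), 'grip_force': 0.0, 'grip_width': 85.34653097806171}
```

View pics/top0.png

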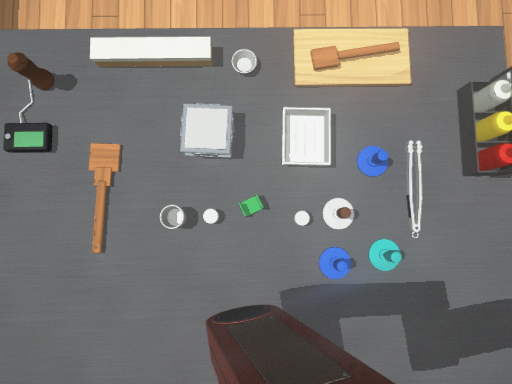

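View pics/side0.png

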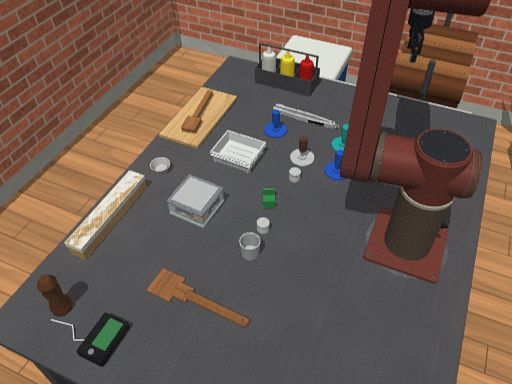

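The top view shows the dish at (207,130), the pans to its right at (306,137), and the clip at (251,205). The tongs are at (415,187), with the ring at (415,234) towards the robot.

- **Press candidates:** white/steel disc with brown handle at (339,213), blue at (373,160), blue at (335,263), turquoise at (385,255). I choose (339,213).
- **Cup candidates:** tall cup at (173,217), wide ramekin at the back at (244,62), small white pots at (211,216) and (302,218). I choose (173,217).

```bash
cat > h.py <<'E'
import numpy as np,cv2
from bench import arm,cams
np.set_printoptions(suppress=True,precision=1)
def ray(n,px,z):
    c=cams.get_calibration(n);K=c["intrinsics"];T=c["extrinsics"]
    px=np.atleast_2d(px).astype(float)
    d=np.c_[(px-[K[0,2],K[1,2]])/K[0,0],np.ones(len(px))]@T[:3,:3].T
    s=(z-T[2,3])/d[:,2]
    return (T[:3,3]+d*s[:,None])[:,:2]
def cloud(n,d):
    c=cams.get_calibration(n);K=c["intrinsics"];T=c["extrinsics"]
    v,u=np.mgrid[:384,:512]
    p=np.dstack([(u-K[0,2])/K[0,0]*d,(v-K[1,2])/K[1,1]*d,d])
    return p@T[:3,:3].T+T[:3,3]
E
python3 - <<'E'
from h import *
f=np.load("pics/top0.npz");im=f["im"];P=cloud("top",f["d"])
hsv=cv2.cvtColor(im,cv2.COLOR_RGB2HSV)
rois=dict(dish=(175,98,240,165),pans=(275,100,338,172),press=(318,195,362,232),cup=(156,202,190,232),clip=(236,192,266,220),tongs=(402,135,428,242))
for k,(a,b,c,e) in rois.items():
    m=np.zeros((384,512),bool);m[b:e,a:c]=1
    Z=P[...,2]; zs=Z[m]
    print(k,"z pct",np.percentile(zs,[5,50,90,99]))
    lo=dict(dish=50,pans=38,press=75,cup=48,clip=25,tongs=9)[k]
    q=P[m&(Z>lo)]
    if len(q)<5: continue
    r=cv2.minAreaRect(q[:,:2].astype(np.float32))
    print("   n",len(q),"z",q[:,2].mean(),"rect c,size,ang",np.array(r[0]),np.array(r[1]),r[2], "circle",cv2.minEnclosingCircle(q[:,:2].astype(np.float32)))
g=(hsv[...,0]>45)&(hsv[...,0]<75)&(hsv[...,1]>100);g[:, :230]=0;g[:190]=0
print("clip px",g.sum(),P[g].min(0),P[g].max(0))
for lo in (3,10):
  m=np.zeros((384,512),bool);m[195:232,318:362]=1
  q=P[m&(P[...,2]>lo)&(P[...,2]<20)];print("disc",cv2.minEnclosingCircle(q[:,:2].astype(np.float32)),q.mean(0))
a=np.hstack([cv2.resize(im[185:245,150:270],None,fx=4,fy=4,interpolation=cv2.INTER_CUBIC),])
b=cv2.resize(im[130:250,310:430],None,fx=4,fy=4,interpolation=cv2.INTER_CUBIC)
o=np.zeros((480,800,3),np.uint8);o[:240,:320]=cv2.resize(a,(320,160+80))[:240] if 0 else cv2.resize(im[190:250,150:230],(320,240));o[240:,:320]=cv2.resize(im[180:240,225:305],(320,240));o[:,320:]=b
cv2.imwrite("pics/crop1.png",o[:,:,::-1])
E
```

```text
dish z pct [-1.6 63.3 67.7 69.9]
   n 2587 z 70.20106228448769 rect c,size,ang [531.2 108.1] [342.6 148. ] 8.9015474319458 circle ((533.5681762695312, 92.85444641113281), 181.04624938964844)
pans z pct [-1.3 15.9 47.5 52.7]
   n 693 z 75.39329731390991 rect c,size,ang [ 521.9 -110.8] [152.7 349. ] 74.85112762451172 circle ((526.4918212890625, -93.7282943725586), 184.11766052246094)
press z pct [-1.9  3.3 12.5 89.8]
   n 110 z 128.89917363365927 rect c,size,ang [ 396.5 -110.9] [ 25.4 242. ] 5.002486228942871 circle ((392.0177001953125, -111.30905151367188), 121.26188659667969)
cup z pct [-2.2  2.4 55.1 60.9]
   n 139 z 83.84165099278863 rect c,size,ang [402.2 124.2] [232.2  57.4] 89.00572967529297 circle ((393.12054443359375, 124.30802154541016), 117.47034454345703)
clip z pct [-2.3  1.9 13.8 40.1]
   n 69 z 79.62336518208143 rect c,size,ang [414.5   6.6] [72.4 54.1] 25.672086715698242 circle ((416.2886962890625, 7.403048038482666), 42.93397903442383)
tongs z pct [-1.9  2.2 20.6 24.1]
   n 911 z 36.64312566848243 rect c,size,ang [ 484.6 -221.6] [440.8 258.6] 85.38985443115234 circle ((482.8465881347656, -217.8888702392578), 251.4794464111328)
clip px 308 [373.4 -17.    0.9] [ 455.4   42.9 1005. ]
disc ((404.8766784667969, -222.6018829345703), 71.58435821533203) [ 405.6 -215.1    7.5]
disc ((406.3909912109375, -216.75999450683594), 40.01030731201172) [ 402.7 -211.1   11.7]
```

View pics/crop1.png

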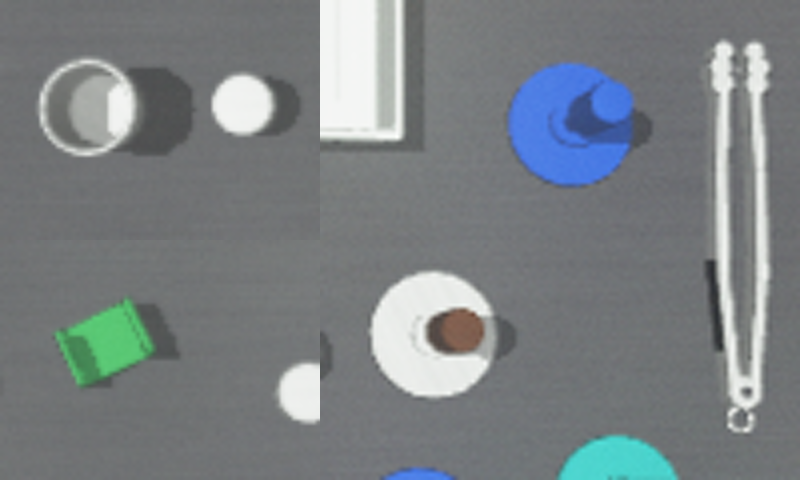

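The crop confirms the choices: steel cup, white disc with brown handle, green clip with cheeks at its left and right ends, and tongs with the jaws away from the robot. Now I'll take robust measurements with invalid depth filtered out.

```bash
cat > m.py <<'E'
from h import *
f=np.load("pics/top0.npz");im=f["im"];P=cloud("top",f["d"]);ok=f["d"]>0
Z=P[...,2]
def sel(r,lo,hi,mask=None):
    a,b,c,e=r;m=np.zeros((384,512),bool);m[b:e,a:c]=1
    m&=ok&(Z>lo)&(Z<hi)
    if mask is not None:m&=mask
    return m
def rep(k,m):
    q=P[m];r=cv2.minAreaRect(q[:,:2].astype(np.float32));c=cv2.minEnclosingCircle(q[:,:2].astype(np.float32))
    print(k,len(q),"z",q[:,2].mean(),"mean",q[:,:2].mean(0),"rect",np.array(r[0]),np.array(r[1]),round(r[2],1),"circ",np.array(c[0]),round(c[1],1))
def px(m,z):  # rays of mask contour onto plane
    v,u=np.nonzero(m);return ray("top",np.c_[u,v],z)
hsv=cv2.cvtColor(im,cv2.COLOR_RGB2HSV);S=hsv[...,1];V=hsv[...,2]
g=(hsv[...,0]>45)&(hsv[...,0]<75)&(S>100)
rep("dish",sel((175,98,240,165),56,75));rep("dishlid",sel((175,98,240,165),45,75))
rep("pans",sel((275,100,338,172),42,58))
rep("disc",sel((318,195,362,232),4,20)&(V>190));rep("handle",sel((318,195,362,232),78,100))
rep("cup rim",sel((156,202,190,232),52,70))
rep("clip top",sel((236,192,266,220),30,45,g));rep("clip all",sel((236,192,266,220),3,45,g))
t=sel((402,135,428,242),10,30)
rep("tongs",t)
q=P[t];
for lo in range(340,640,20):
    s=q[(q[:,0]>lo)&(q[:,0]<=lo+20)]
    if len(s):print(lo,len(s),s[:,1].min(),s[:,1].max(),s[:,2].mean())
E
python3 m.py
```

```text
dish 2556 z 65.5721882807072 mean [624.2 123.1] rect [626.1 123.7] [131.9 132.9] 85.7 circ [625. 124.] 87.7
dishlid 2581 z 65.43143055086507 mean [623.7 123. ] rect [626.1 123.6] [132.2 132.8] 85.9 circ [625. 124.] 87.7
pans 591 z 48.801844941360784 mean [ 608.8 -137.2] rect [ 607.7 -133.8] [125.5 151.6] 88.1 circ [ 607.6 -132.6] 95.9
disc 556 z 7.960895937480183 mean [ 405.8 -212.2] rect [ 406.6 -217.4] [78.6 80.2] 88.2 circ [ 405.8 -218.4] 41.6
handle 102 z 87.47777359652424 mean [ 405.5 -216.7] rect [ 405.8 -217.7] [26.4 24.7] 87.0 circ [ 406.  -217.7] 14.2
cup rim 121 z 57.255418171860484 mean [403.9 214.5] rect [403.7 211.2] [57.7 57.5] 0.7 circ [403.6 212. ] 29.9
clip top 61 z 37.691213610097535 mean [429.9  11.6] rect [428.9  13.1] [36.6 53. ] 24.1 circ [429.   12.5] 31.0
clip all 305 z 15.851353918324076 mean [429.9  12.9] rect [429.4  13.1] [39.1 52.9] 25.7 circ [429.   12.5] 31.0
tongs 867 z 18.503761766617146 mean [ 475.7 -421.9] rect [ 468.7 -423.7] [ 40.2 259.2] 88.4 circ [ 468.8 -419.9] 129.7
340 26 -428.503981001872 -409.7216520413811 16.47972375903044
360 75 -429.7132397286921 -407.62079047152093 19.30777892576141
380 72 -433.33244367620284 -406.26579955481475 18.126036927776056
400 65 -434.6584953535764 -404.2273727018052 17.805916431401364
420 74 -438.64203198183804 -403.939116104569 18.696266059350837
440 67 -439.540569993266 -402.91162574600986 18.142393144141746
460 67 -439.9275682517752 -405.446555554984 18.519274323389567
480 67 -441.5523333356104 -405.91263782146035 18.486244486957723
500 66 -440.8538032872311 -406.8384911089153 18.5093251311066
520 61 -441.7433128544788 -408.6663219258686 18.798904758254757
540 65 -441.24175764817534 -410.3968164932144 18.54131173145894
560 87 -446.79819445956383 -408.0015876380824 18.912999783363325
580 71 -446.37719841393204 -406.6662698898772 19.153726987663845
```

Request:
drive_tool(
  gripper=[-1, -1, -1, -1, -1, -1, -1, -1],
  offset=[
    [0, 0, 0],
    [0, 0, 0],
    [0, 0, 0],
    [0, 0, 0],
    [0, 0, 0],
    [0, 0, 0],
    [0, 0, 0],
    [0, 0, 0],
  ],
  spin=[-8.3, -8.3, -8.3, -8.3, -8.3, -8.3, -8.3, -8.3],
)

```text
t: 0.9
ee_pos: [165.9, -602.2, 230.6]
tool_rot: [-0.0, 0.754, 0.657, 0.0]
ft_force: [1.3, 1.8, 0.2]
grip_width: 85.6
grip_force: 0.0
```

Request:
drive_tool(
  gripper=[-1, -1, -1, -1, -1, -1, -1, -1],
  offset=[
    [0, 0.045, 0],
    [0, 0.045, 0],
    [0, 0.045, 0],
    [0, 0.045, 0],
    [0, 0.045, 0],
    [0.045, 0, 0],
    [0.045, 0, 0],
    [0.045, 0, 0],
  ],
  spin=[-8.3, 0, 0, 0, 0, 0, 0, 0],
)

```text
t: 1.7
ee_pos: [390.4, -471.7, 229.0]
tool_rot: [-0.002, 0.706, 0.708, 0.0]
ft_force: [0.5, 0.7, 1.4]
grip_width: 85.5
grip_force: 0.0
```

Request:
drive_tool(
  gripper=[-1, -1, -1, -1, -1, -1, -1, -1],
  offset=[
    [0.048, 0, 0],
    [0.048, 0, 0],
    [0.048, 0, 0],
    [0.048, 0, 0],
    [0.048, 0, 0],
    [0.048, 0, 0],
    [0.048, 0, 0],
    [0.048, 0.013, 0],
  ],
  spin=[0, 0, 0, 0, 0, 0, 0, 0],
)

```text
t: 2.5
ee_pos: [401.5, -87.9, 231.0]
tool_rot: [-0.0, 0.707, 0.707, -0.0]
ft_force: [0.7, -0.2, -0.5]
grip_width: 85.6
grip_force: 0.0
```

Request:
drive_tool(
  gripper=[-1, -1, -1, -1, -1, -1, -1, -1],
  offset=[
    [0.048, 0, 0],
    [0.048, 0, 0],
    [0.048, 0, 0],
    [0.048, 0, 0],
    [0.048, 0, 0],
    [0.048, 0, 0.03],
    [0, 0, 0.03],
    [0, 0, 0],
  ],
  spin=[0, 0, 0, 0, 0, 0, 0, 0],
)

```text
t: 3.3
ee_pos: [398.4, 193.1, 170.4]
tool_rot: [-0.002, 0.705, 0.709, -0.004]
ft_force: [-0.5, -0.6, 0.1]
grip_width: 85.4
grip_force: 0.0
```

Request:
drive_tool(
  gripper=[-1, -1, -1, -1, -1, -1],
  offset=[
    [0.018, 0.005, 0.02],
    [0, 0, 0.02],
    [0, 0, 0.02],
    [0, 0, 0.02],
    [0, 0, 0.01],
    [0, 0, 0],
  ],
  spin=[0, 0, 0, 0, 0, 0],
)

```text
t: 3.9
ee_pos: [406.6, 209.8, 84.3]
tool_rot: [-0.0, 0.707, 0.707, -0.001]
ft_force: [-0.2, -0.1, 0.4]
grip_width: 85.4
grip_force: 0.0
```

Request:
drive_tool(
  gripper=[-1, -1, -1, -1, -1, -1, -1, -1],
  offset=[
    [0.002, -0.003, 0.01],
    [0, 0, 0.012],
    [0, 0, 0.012],
    [0, 0, 0.012],
    [0, 0, 0.012],
    [0, 0, 0.009],
    [0, 0, 0],
    [0, 0, 0],
  ],
  spin=[0, 0, 0, 0, 0, 0, 0, 0],
)

```text
t: 4.7
ee_pos: [404.0, 212.7, 17.5]
tool_rot: [-0.0, 0.706, 0.708, -0.0]
ft_force: [-0.5, -0.0, -0.2]
grip_width: 85.3
grip_force: 0.0
```

Request:
drive_tool(
  gripper=[0, 0, 0.5, 0.5, 1, 1, 1, 1],
  offset=[
    [0, 0, 0],
    [0, 0, 0],
    [0, 0, 0],
    [0, 0, 0],
    [0, 0, 0],
    [0, 0, 0],
    [0, 0, 0],
    [0, 0, 0],
  ],
  spin=[0, 0, 0, 0, 0, 0, 0, 0],
)

```text
t: 5.5
ee_pos: [404.6, 213.1, 18.9]
tool_rot: [0.0, 0.706, 0.708, 0.001]
ft_force: [-2.4, -0.4, 5.6]
grip_width: 56.3
grip_force: 62.3
```

Request:
drive_tool(
  gripper=[1, 1, 1, 1, 1, 1, 1, 1],
  offset=[
    [0, 0, -0.02],
    [0, 0, -0.04],
    [0, 0, -0.04],
    [0, 0, -0.03],
    [-0.04, 0, 0],
    [-0.04, 0, 0],
    [-0.04, 0, 0],
    [-0.04, 0, 0],
  ],
  spin=[0, 0, 0, 0, 0, 0, 0, 0],
)

```text
t: 6.3
ee_pos: [404.3, 51.5, 148.4]
tool_rot: [0.001, 0.706, 0.708, 0.0]
ft_force: [0.4, 0.4, -1.6]
grip_width: 55.8
grip_force: 63.9
```

Request:
drive_tool(
  gripper=[1, 1, 1, 1, 1, 1, 1, 1],
  offset=[
    [-0.04, 0, 0],
    [-0.018, 0.02, 0],
    [0, 0.04, 0],
    [0, 0.04, 0],
    [0, 0.04, 0],
    [0, 0.04, 0],
    [0, 0.032, 0],
    [0, 0, 0],
  ],
  spin=[0, 0, 0, 0, 0, 0, 0, 0],
)

```text
t: 7.1
ee_pos: [619.5, -5.1, 147.5]
tool_rot: [0.001, 0.706, 0.708, 0.001]
ft_force: [-0.3, -0.2, -0.8]
grip_width: 55.9
grip_force: 64.3
```

Request:
drive_tool(
  gripper=[1, 1],
  offset=[
    [0, 0, 0],
    [0, 0, 0],
  ],
  spin=[0, 0],
)

```text
t: 7.3
ee_pos: [615.3, -4.7, 147.6]
tool_rot: [-0.0, 0.706, 0.708, -0.0]
ft_force: [-0.3, -0.2, -0.5]
grip_width: 55.6
grip_force: 64.3
```

Request:
drive_tool(
  gripper=[1, 1, 1, 1, 1, 1, 1, 1],
  offset=[
    [0, 0.001, 0.03],
    [0, 0, 0.03],
    [0, 0, 0.03],
    [0, 0, 0.02],
    [0, 0, 0.01],
    [0, 0, 0.004],
    [0, 0, 0.002],
    [0, 0, 0],
  ],
  spin=[0, 0, 0, 0, 0, 0, 0, 0],
)

```text
t: 8.1
ee_pos: [618.2, -5.0, 23.1]
tool_rot: [0.001, 0.706, 0.708, 0.001]
ft_force: [0.5, -0.1, -1.3]
grip_width: 55.7
grip_force: 64.2
```

Request:
drive_tool(
  gripper=[1, 1, 1],
  offset=[
    [0, 0, 0.002],
    [0, 0, 0.001],
    [0, 0, 0],
  ],
  spin=[0, 0, 0],
)

```text
t: 8.4
ee_pos: [617.7, -4.9, 19.1]
tool_rot: [0.0, 0.706, 0.708, 0.0]
ft_force: [0.2, -0.1, 0.1]
grip_width: 55.9
grip_force: 64.3
```

Request:
drive_tool(
  gripper=[1, 1],
  offset=[
    [0, 0, 0.001],
    [0, 0, 0],
  ],
  spin=[0, 0],
)

```text
t: 8.6
ee_pos: [617.8, -4.9, 19.0]
tool_rot: [0.0, 0.706, 0.708, 0.0]
ft_force: [-3.2, -0.5, 6.6]
grip_width: 55.9
grip_force: 64.6
```

Request:
drive_tool(
  gripper=[-0.6, -0.6, -0.8, -0.8, -0.8, -0.8, -0.8, -0.8],
  offset=[
    [0, 0, 0],
    [0, 0, 0],
    [0, 0, 0],
    [0, 0, 0],
    [0, 0, -0.02],
    [0, 0, -0.04],
    [0, 0, -0.04],
    [0, 0, -0.04],
  ],
  spin=[0, 0, 0, 0, 0, 0, 0, 0],
)

```text
t: 9.4
ee_pos: [617.1, -4.8, 158.9]
tool_rot: [-0.0, 0.706, 0.708, -0.0]
ft_force: [1.2, 0.5, -0.1]
grip_width: 76.9
grip_force: 0.0
```

Request:
drive_tool(
  gripper=[-1, -1, -1, -1, -1, -1, -1, -1],
  offset=[
    [0, -0.035, 0],
    [0, -0.035, 0],
    [-0.035, -0.035, 0],
    [-0.035, -0.035, 0],
    [-0.035, -0.035, 0],
    [-0.035, -0.035, 0],
    [-0.035, 0, 0],
    [-0.035, 0, 0],
  ],
  spin=[0, 0, 0, 0, 0, 0, 0, 0],
)

```text
t: 10.2
ee_pos: [406.8, -216.5, 158.2]
tool_rot: [0.001, 0.707, 0.707, 0.0]
ft_force: [1.1, -0.8, 0.2]
grip_width: 85.6
grip_force: 0.0
```

Request:
drive_tool(
  gripper=[-1, -1],
  offset=[
    [0, 0, 0],
    [0, 0, 0],
  ],
  spin=[0, 0],
)

```text
t: 10.4
ee_pos: [407.5, -215.6, 157.7]
tool_rot: [-0.0, 0.707, 0.707, 0.0]
ft_force: [-0.2, -0.4, -0.6]
grip_width: 85.2
grip_force: 0.0
```

Request:
drive_tool(
  gripper=[-1, -1, -1, -1, -1, -1],
  offset=[
    [-0.0025, -0.001, 0.03],
    [0, 0, 0.03],
    [0, 0, 0.025],
    [0, 0, 0.02],
    [0, 0, 0.005],
    [0, 0, 0],
  ],
  spin=[0, 0, 0, 0, 0, 0],
)

```text
t: 11.0
ee_pos: [406.4, -216.3, 47.1]
tool_rot: [-0.001, 0.706, 0.708, -0.0]
ft_force: [0.0, -0.1, 0.6]
grip_width: 85.5
grip_force: 0.0
```

Request:
drive_tool(
  gripper=[-0.2, -0.2, 0.2, 0.2, 0.5, 1, 1, 1],
  offset=[
    [0, 0, 0],
    [0, 0, 0],
    [0, 0, 0],
    [0, 0, 0],
    [0, 0, 0],
    [0, 0, 0],
    [0, 0, 0],
    [0, 0, 0],
  ],
  spin=[0, 0, 0, 0, 0, 0, 0, 0],
)

```text
t: 11.8
ee_pos: [406.3, -217.9, 48.4]
tool_rot: [-0.0, 0.706, 0.708, -0.0]
ft_force: [-4.4, 1.5, 6.7]
grip_width: 26.9
grip_force: 58.5
```

Request:
drive_tool(
  gripper=[1, 1, 1, 1, 1, 1, 1, 1],
  offset=[
    [0, 0, -0.02],
    [0, 0, -0.03],
    [0, 0, -0.03],
    [0, 0, -0.02],
    [0.014, 0.03, 0],
    [0.014, 0.03, 0],
    [0.014, 0.03, 0],
    [0.014, 0.03, 0],
  ],
  spin=[0, 0, 0, 0, 0, 0, 0, 0],
)

```text
t: 12.6
ee_pos: [526.9, -160.5, 146.7]
tool_rot: [-0.001, 0.707, 0.708, -0.0]
ft_force: [0.2, -0.9, -5.6]
grip_width: 26.5
grip_force: 61.1
```

Request:
drive_tool(
  gripper=[1, 1, 1, 1, 1, 1],
  offset=[
    [0.014, 0.03, 0],
    [0.014, 0.03, 0],
    [0, 0.02, 0],
    [0, 0.001, 0],
    [0, 0, 0],
    [0, 0, 0],
  ],
  spin=[0, 0, 0, 0, 0, 0],
)

```text
t: 13.2
ee_pos: [606.3, -133.3, 146.7]
tool_rot: [-0.001, 0.707, 0.708, -0.001]
ft_force: [0.9, 0.8, -6.1]
grip_width: 26.7
grip_force: 61.4
```

Request:
drive_tool(
  gripper=[1, 1, 1, 1, 1, 1, 1, 1],
  offset=[
    [0, 0.001, 0.02],
    [0, 0, 0.02],
    [0, 0, 0.015],
    [0, 0, 0.012],
    [0, 0, 0.008],
    [0, 0, 0.004],
    [0, 0, 0.001],
    [0, 0, 0],
  ],
  spin=[0, 0, 0, 0, 0, 0, 0, 0],
)

```text
t: 14.0
ee_pos: [609.1, -133.5, 68.4]
tool_rot: [0.0, 0.706, 0.708, 0.0]
ft_force: [0.3, -0.4, -5.3]
grip_width: 26.8
grip_force: 61.5
```

Request:
drive_tool(
  gripper=[1, 1, 1],
  offset=[
    [0, 0, 0.001],
    [0, 0, 0.001],
    [0, 0, 0],
  ],
  spin=[0, 0, 0],
)

```text
t: 14.3
ee_pos: [608.8, -133.4, 66.0]
tool_rot: [0.0, 0.706, 0.708, 0.0]
ft_force: [0.0, 0.2, -5.9]
grip_width: 26.8
grip_force: 61.5
```

Request:
drive_tool(
  gripper=[1, 1],
  offset=[
    [0, -0.001, 0.001],
    [0, 0, 0.0005],
  ],
  spin=[0, 0],
)

```text
t: 14.5
ee_pos: [607.6, -133.4, 64.5]
tool_rot: [-0.0, 0.706, 0.708, -0.0]
ft_force: [-1.9, 0.9, -1.0]
grip_width: 26.5
grip_force: 62.2
```

Request:
drive_tool(
  gripper=[1, 1],
  offset=[
    [0, 0, 0.0005],
    [0, 0, 0],
  ],
  spin=[0, 0],
)

```text
t: 14.7
ee_pos: [607.6, -133.4, 64.5]
tool_rot: [-0.0, 0.706, 0.708, -0.0]
ft_force: [-4.6, 2.7, 2.5]
grip_width: 26.7
grip_force: 62.2
```

Request:
drive_tool(
  gripper=[0.1, -0.2, -0.6, -1, -1, -1, -1, -1],
  offset=[
    [0, 0, 0],
    [0, 0, 0],
    [0, 0, 0],
    [0, 0, 0],
    [0, 0, -0.01],
    [0, 0, -0.03],
    [0, 0, -0.04],
    [0, 0, -0.03],
  ],
  spin=[0, 0, 0, 0, 0, 0, 0, 0],
)

```text
t: 15.5
ee_pos: [608.4, -133.6, 176.9]
tool_rot: [0.001, 0.706, 0.708, 0.001]
ft_force: [0.1, -0.1, 0.2]
grip_width: 85.4
grip_force: 0.0
```

Request:
drive_tool(
  gripper=[-1, -1, -1, -1, -1, -1, -1, -1],
  offset=[
    [0, -0.036, 0],
    [0, -0.036, 0],
    [0, -0.036, 0],
    [0.036, -0.036, 0],
    [0.036, -0.036, 0],
    [0.036, 0, 0],
    [0.036, 0, 0],
    [0, 0, 0],
  ],
  spin=[0, 0, 0, 0, 0, 0, 0, 0],
)

```text
t: 16.3
ee_pos: [428.5, 12.2, 174.9]
tool_rot: [0.0, 0.705, 0.709, 0.001]
ft_force: [-0.3, -0.2, 0.2]
grip_width: 85.5
grip_force: 0.0
```

Request:
drive_tool(
  gripper=[-1, -1, -1, -1, -1, -1, -1, -1],
  offset=[
    [0, 0, 0],
    [0, 0, 0],
    [0, 0, 0],
    [0, 0, 0],
    [0, 0, 0],
    [0, 0, 0],
    [0, 0, 0],
    [0, 0, 0],
  ],
  spin=[8.1, 8.1, 8.1, 8.1, 8.1, 8.1, 8.1, 8.1],
)

```text
t: 17.1
ee_pos: [429.1, 8.3, 174.5]
tool_rot: [0.0, 0.976, 0.216, 0.0]
ft_force: [0.3, 0.8, -0.1]
grip_width: 85.4
grip_force: 0.0
```

```bash
python3 - <<'E'
from h import *
im,d=cams.get_image("top");np.savez("pics/top1.npz",im=im,d=d)
cv2.imwrite("pics/top1.png",cv2.resize(im[80:240,150:370],None,fx=3,fy=3)[:,:,::-1])
s=arm.state();print(s["ee_pos"],s["tool_rot"],s["t"])
E
```

```text
[429.1   8.3 174.5] [0.  1.  0.2 0. ] 17.15
```

View pics/top1.png

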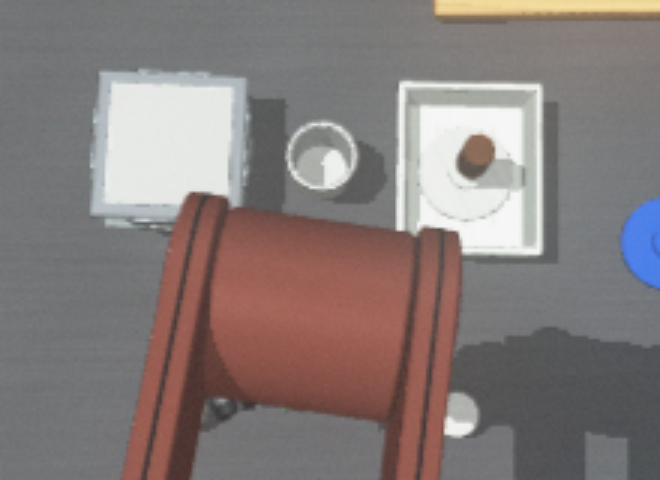

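The picture shows the cup standing between the dish and the pans at crop (322,155), and the press upright in the top pan with its disc at (465,172). I'll check both numerically.

```bash
python3 - <<'E'
from h import *
f=np.load("pics/top1.npz");im=f["im"];d=f["d"];P=cloud("top",d)
def c(k,r,lo,hi):
    a,b,x,e=r;m=np.zeros((384,512),bool);m[b:e,a:x]=1;m&=(d>0)&(P[...,2]>lo)&(P[...,2]<hi)
    q=P[m];o=cv2.minEnclosingCircle(q[:,:2].astype(np.float32));print(k,len(q),q.mean(0),np.array(o[0]),o[1])
c("cup rim",(240,115,273,150),52,66)
c("press handle",(295,120,320,145),95,115)
c("disc",(285,115,330,155),20.5,30)
E
```

```text
cup rim 114 [619.5  -6.4  57.4] [616.9  -5.4] 29.86844253540039
press handle 99 [ 607.4 -132.9  104. ] [ 608.3 -133.2] 13.503517150878906
disc 689 [ 606.3 -134.5   24.2] [ 616.6 -133.8] 75.2051010131836
```

Request:
drive_tool(
  gripper=[-1, -1, -1, -1, -1, -1, -1, -1],
  offset=[
    [0.002, -0.0043, 0.03],
    [0, 0, 0.04],
    [0, 0, 0.04],
    [0, 0, 0.03],
    [0, 0, 0.02],
    [0, 0, 0.007],
    [0, 0, 0],
    [0, 0, 0],
  ],
  spin=[0, 0, 0, 0, 0, 0, 0, 0],
)

```text
t: 17.95
ee_pos: [429.8, 13.4, 8.0]
tool_rot: [0.0, 0.976, 0.219, 0.001]
ft_force: [0.8, -0.4, -0.5]
grip_width: 85.4
grip_force: 0.0
```

Request:
drive_tool(
  gripper=[-1, -0.5, -0.3, -0.1, 0.3, 1, 1, 1],
  offset=[
    [0, 0, 0.004],
    [0, 0, 0],
    [0, 0, 0],
    [0, 0, 0],
    [0, 0, 0],
    [0, 0, 0],
    [0, 0, 0],
    [0, 0, 0],
  ],
  spin=[0, 0, 0, 0, 0, 0, 0, 0],
)

```text
t: 18.75
ee_pos: [429.5, 13.7, 3.6]
tool_rot: [0.0, 0.976, 0.219, 0.001]
ft_force: [-0.5, -0.8, 5.9]
grip_width: 53.5
grip_force: 63.6
```

Request:
drive_tool(
  gripper=[1, 1, 1, 1, 1, 1, 1, 1],
  offset=[
    [0, 0, -0.02],
    [0, 0, -0.04],
    [0, 0, -0.04],
    [0, 0, -0.03],
    [0, 0, 0],
    [0, -0.04, 0],
    [0, -0.04, 0],
    [0, -0.04, 0],
  ],
  spin=[0, 7.4, 7.4, 7.4, 7.4, 0, 0, 0],
)

```text
t: 19.55
ee_pos: [437.4, 134.5, 132.7]
tool_rot: [0.0, 0.999, -0.038, 0.0]
ft_force: [0.5, 0.4, -1.2]
grip_width: 53.1
grip_force: 63.3
```

Request:
drive_tool(
  gripper=[1, 1, 1, 1, 1, 1, 1, 1],
  offset=[
    [0, -0.04, 0],
    [0, -0.04, 0],
    [0, -0.04, 0],
    [0.035, 0, 0],
    [0.035, 0, 0],
    [0.035, 0, 0],
    [0.035, 0, 0],
    [0.035, 0, 0],
  ],
  spin=[0, 0, 0, 0, 0, 0, 0, 0],
)

```text
t: 20.35
ee_pos: [621.9, 239.8, 131.9]
tool_rot: [0.0, 0.999, -0.037, -0.001]
ft_force: [0.7, -0.5, -1.5]
grip_width: 53.1
grip_force: 63.5
```

Request:
drive_tool(
  gripper=[1, 1, 1],
  offset=[
    [0, 0, 0],
    [0, 0, 0],
    [0, 0, 0],
  ],
  spin=[0, 0, 0],
)

```text
t: 20.65
ee_pos: [619.8, 240.1, 132.1]
tool_rot: [0.0, 0.999, -0.037, -0.001]
ft_force: [-0.6, 1.1, -0.6]
grip_width: 53.4
grip_force: 63.5
```

```bash
python3 - <<'E'
from h import *
s=arm.state();q=s["tool_rot"];yaw=2*np.arctan2(q[2],q[1]);D=np.array([635.3,247.4])-s["ee_pos"][:2]
c,S=np.cos(yaw),np.sin(yaw);print(s["ee_pos"],np.degrees(yaw),"xt,yt",D@[c,S],D@[S,-c])
E
```

```text
[619.8 240.1 132.1] -4.281311328212106 xt,yt 14.8961451051179 -8.48570308700002
```

Request:
drive_tool(
  gripper=[1, 1, 1, 1, 1, 1, 1, 1],
  offset=[
    [0.015, -0.0085, 0],
    [0, 0, 0.02],
    [0, 0, 0.03],
    [0, 0, 0.03],
    [0, 0, 0.025],
    [0, 0, 0.015],
    [0, 0, 0.004],
    [0, 0, 0],
  ],
  spin=[0, 0, 0, 0, 0, 0, 0, 0],
)

```text
t: 21.45
ee_pos: [636.3, 248.0, 9.0]
tool_rot: [-0.0, 0.999, -0.037, -0.0]
ft_force: [-0.0, 0.8, -1.0]
grip_width: 53.1
grip_force: 64.4
```

Request:
drive_tool(
  gripper=[1, 1],
  offset=[
    [0, 0, 0.002],
    [0, 0, 0],
  ],
  spin=[0, 0],
)

```text
t: 21.65
ee_pos: [637.5, 248.1, 8.0]
tool_rot: [-0.001, 0.999, -0.037, 0.001]
ft_force: [0.6, 4.2, 0.8]
grip_width: 53.0
grip_force: 64.6
```

Request:
drive_tool(
  gripper=[1, 1],
  offset=[
    [-0.001, 0, 0.0015],
    [0, 0, 0],
  ],
  spin=[0, 0],
)

```text
t: 21.85
ee_pos: [636.6, 248.5, 6.4]
tool_rot: [-0.001, 0.999, -0.037, 0.001]
ft_force: [1.6, 5.9, 0.7]
grip_width: 53.1
grip_force: 65.6
```

```bash
python3 - <<'E'
from h import *
im,d=cams.get_image("side");a=cv2.resize(im[150:260,130:290],None,fx=4,fy=4)
cv2.imwrite("pics/s2.png",a[:,:,::-1]);print(arm.state()["ft_force"],arm.state()["moment"])
E
```

```text
[1.1 6.  0.9] [ 0.6 -0.2  0. ]
```

View pics/s2.png

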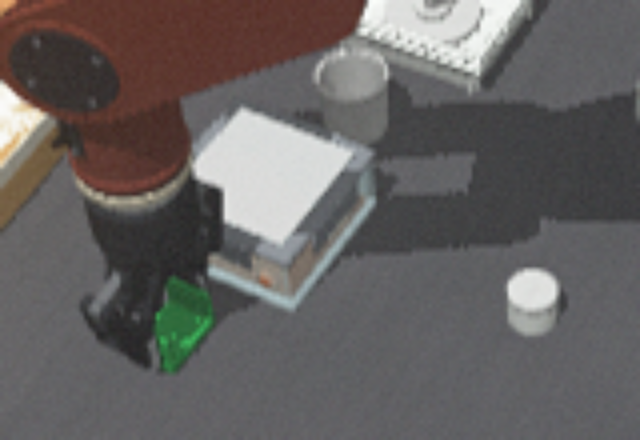

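The picture shows the gripper's upper knuckle, around (205,225), against the dish's left edge. This grip is too wide on that side. I'll back off, set the clip down somewhere clear, and regrip it by its outer cheek.

Request:
drive_tool(
  gripper=[1, 1, 1, 1],
  offset=[
    [0, -0.003, 0],
    [0, -0.01, -0.005],
    [0, -0.02, 0],
    [0, 0, 0],
  ],
  spin=[0, 0, 0, 0],
)

```text
t: 22.3
ee_pos: [638.5, 283.4, 10.9]
tool_rot: [-0.001, 0.999, -0.037, 0.001]
ft_force: [0.1, -0.1, -1.2]
grip_width: 53.4
grip_force: 65.0
```

Request:
drive_tool(
  gripper=[1, 1, 1, 1, 1, 1],
  offset=[
    [0, -0.02, 0],
    [0, 0, 0.003],
    [0, 0, 0.002],
    [0, 0, 0.001],
    [0, 0, 0.001],
    [0, 0, 0],
  ],
  spin=[0, 0, 0, 0, 0, 0],
)

```text
t: 22.9
ee_pos: [639.7, 300.1, 3.6]
tool_rot: [-0.0, 0.999, -0.038, -0.0]
ft_force: [-1.8, 0.3, 2.3]
grip_width: 53.2
grip_force: 65.4
```

Request:
drive_tool(
  gripper=[-0.5, -0.6, -0.6, -0.6, -0.6, -0.6, 0.4, 0.4],
  offset=[
    [0, 0, 0],
    [0, 0, 0],
    [0, 0, 0],
    [0, 0, -0.02],
    [0, 0, -0.03],
    [0, 0, -0.02],
    [0, -0.0245, 0],
    [0, 0, 0],
  ],
  spin=[0, 0, 0, 0, 0, 0, 0, 0],
)

```text
t: 23.7
ee_pos: [643.0, 327.3, 77.0]
tool_rot: [-0.001, 0.999, -0.037, 0.002]
ft_force: [0.5, 0.0, -1.0]
grip_width: 39.8
grip_force: 0.0
```

Request:
drive_tool(
  gripper=[0.4, 0.4, 0.4],
  offset=[
    [0, 0, 0],
    [0, 0, 0],
    [0, 0, 0],
  ],
  spin=[0, 0, 0],
)

```text
t: 24.0
ee_pos: [641.3, 323.9, 72.9]
tool_rot: [0.0, 0.999, -0.038, -0.0]
ft_force: [-0.2, 0.6, 0.1]
grip_width: 25.6
grip_force: 0.0
```

```bash
cat > clip.py <<'E'
from h import *
for n in ("top","side"):
    im,d=cams.get_image(n);P=cloud(n,d);h=cv2.cvtColor(im,cv2.COLOR_RGB2HSV)
    g=(h[...,0]>45)&(h[...,0]<75)&(h[...,1]>100)&(d>0)&(P[...,0]>400)&(P[...,2]<60)&(abs(P[...,1])<500)
    for k,m in (("all",g&(P[...,2]>2)),("top",g&(P[...,2]>33))):
        q=P[m]
        if len(q)<6:print(n,k,len(q));continue
        r=cv2.minAreaRect(q[:,:2].astype(np.float32));print(n,k,len(q),"z",q[:,2].max(),np.array(r[0]),np.array(r[1]),r[2])
s=arm.state();print(s["ee_pos"],s["t"],s["grip_width"])
cv2.imwrite("pics/s%d.png"%int(100*s["t"]),cv2.resize(im[150:260,130:290],None,fx=4,fy=4)[:,:,::-1])
E
python3 clip.py
```

```text
top all 324 z 40.64289545691054 [641.7 299. ] [55.3 42. ] 85.50714111328125
top top 48 z 40.64289545691054 [640.  299.3] [55.1 37. ] 85.62784576416016
side all 294 z 40.05366875199411 [640.4 303.6] [55.9 42.8] 85.77347564697266
side top 42 z 40.05366875199411 [639.1 304.1] [54.5 40. ] 84.74105834960938
[641.4 324.   72.9] 24.1 25.625781135021423
```

Request:
drive_tool(
  gripper=[0.4, 0.4, 0.4, 0.4, 0.4],
  offset=[
    [0, 0, 0.02],
    [0, 0, 0.02],
    [0, 0, 0.012],
    [0, 0, 0.006],
    [0, 0, 0],
  ],
  spin=[0, 0, 0, 0, 0],
)

```text
t: 24.6
ee_pos: [640.5, 324.2, 13.4]
tool_rot: [0.001, 0.999, -0.038, -0.001]
ft_force: [-0.6, 0.4, -0.2]
grip_width: 25.6
grip_force: 0.0
```

Request:
drive_tool(
  gripper=[0.6, 0.8, 1, 1, 1, 1],
  offset=[
    [0, 0, 0],
    [0, 0, 0],
    [0, 0, 0],
    [0, 0, 0],
    [0, 0, 0],
    [0, 0, 0],
  ],
  spin=[0, 0, 0, 0, 0, 0],
)

```text
t: 25.2
ee_pos: [642.5, 325.0, 16.7]
tool_rot: [-0.0, 0.999, -0.038, 0.001]
ft_force: [-0.1, -0.0, 6.2]
grip_width: 3.9
grip_force: 61.5
```

Request:
drive_tool(
  gripper=[1, 1, 1, 1, 1, 1, 1],
  offset=[
    [0, 0, -0.01],
    [0, 0, -0.005],
    [-0.001, 0.02, 0],
    [0, 0.02, 0],
    [0, 0.0135, 0],
    [0, 0, 0],
    [0, 0, 0],
  ],
  spin=[0, 0, 0, 0, 0, 0, 0],
)

```text
t: 25.9
ee_pos: [636.7, 271.5, 30.4]
tool_rot: [-0.0, 0.999, -0.038, 0.0]
ft_force: [-0.7, 0.3, -1.0]
grip_width: 3.9
grip_force: 60.7
```

```bash
python3 clip.py
```

```text
top all 221 z 55.50415113141196 [634.3 244.8] [51.5 39. ] 87.10956573486328
top top 61 z 55.50415113141196 [636.2 242.9] [49.9 38.9] 81.79743194580078
side all 196 z 51.913017710948225 [632.5 252.5] [39.  56.2] 0.36288097500801086
side top 54 z 51.913017710948225 [621.6 248.9] [30.3 60. ] 22.326990127563477
[636.7 272.2  30.4] 26.0 3.301654971986743
```

Request:
drive_tool(
  gripper=[1, 1, 1, 1, 1, 1],
  offset=[
    [0, 0, 0.006],
    [0, 0, 0.004],
    [0, 0, 0.002],
    [0, 0, 0.001],
    [0, 0, 0],
    [0, 0, 0],
  ],
  spin=[0, 0, 0, 0, 0, 0],
)

```text
t: 26.6
ee_pos: [636.7, 271.4, 17.4]
tool_rot: [-0.0, 0.999, -0.037, 0.0]
ft_force: [0.2, -0.8, -1.9]
grip_width: 3.8
grip_force: 60.8
```

Request:
drive_tool(
  gripper=[1, 1],
  offset=[
    [0, 0, 0.001],
    [0, 0, 0],
  ],
  spin=[0, 0],
)

```text
t: 26.8
ee_pos: [636.9, 271.5, 16.7]
tool_rot: [-0.0, 0.999, -0.038, 0.0]
ft_force: [0.4, 0.2, 0.6]
grip_width: 3.6
grip_force: 60.9
```

Request:
drive_tool(
  gripper=[1, 1],
  offset=[
    [0, 0, 0.001],
    [0, 0, 0],
  ],
  spin=[0, 0],
)

```text
t: 27.0
ee_pos: [637.0, 271.5, 16.7]
tool_rot: [-0.0, 0.999, -0.037, 0.0]
ft_force: [-2.8, -0.7, 6.5]
grip_width: 3.6
grip_force: 61.8
```

Request:
drive_tool(
  gripper=[0.7, 0.5, 0.4, 0.4, 0.4, 0.4, 0.4, 0.4],
  offset=[
    [0, 0, 0],
    [0, 0, 0],
    [0, 0, 0],
    [0, 0, 0],
    [0, 0, -0.01],
    [0, 0, -0.03],
    [0, 0, -0.04],
    [0, 0, -0.04],
  ],
  spin=[0, 0, 0, 0, 0, 0, 0, 0],
)

```text
t: 27.8
ee_pos: [636.2, 271.3, 136.7]
tool_rot: [0.0, 0.999, -0.037, -0.0]
ft_force: [0.2, 0.7, 0.8]
grip_width: 25.8
grip_force: 0.0
```

Request:
drive_tool(
  gripper=[-0.5, -0.5, -0.5],
  offset=[
    [0, 0, -0.04],
    [0, 0, -0.04],
    [0, 0, 0],
  ],
  spin=[0, 0, 0],
)

```text
t: 28.1
ee_pos: [640.4, 272.6, 225.1]
tool_rot: [-0.002, 0.999, -0.037, 0.007]
ft_force: [0.6, 0.2, 1.0]
grip_width: 64.0
grip_force: 0.0
```

```bash
python3 clip.py;ls pics
```

```text
top all 349 z 42.10618265618143 [635.2 246.1] [54.3 39.2] 85.47904968261719
top top 62 z 42.10618265618143 [634.7 246.5] [53.8 36.9] 84.92404174804688
side all 280 z 40.2465741937674 [635.9 251.9] [57.4 45. ] 88.2482681274414
side top 41 z 40.2465741937674 [635.4 251.2] [55.5 39.4] 85.13912963867188
[637.6 271.7 218.1] 28.2 63.604970656342104
crop1.png
s2.png
s2410.png
s2600.png
s2820.png
side0.npz
side0.png
top0.npz
top0.png
top1.npz
top1.png
```

The clip stands at about (635,246.5) with yaw −4.7°, as intended. Next the tongs.

Request:
drive_tool(
  gripper=[-0.5, -0.5, -0.5, -0.5, -0.5, -0.5, -0.5, -0.5],
  offset=[
    [-0.045, 0, 0],
    [-0.045, 0, 0],
    [-0.045, 0, 0],
    [-0.045, 0, 0],
    [0, 0.045, 0],
    [0, 0.045, 0],
    [0, 0.045, 0],
    [0, 0.045, 0],
  ],
  spin=[-2.2, 0, 0, 0, 0, 0, 0, 0],
)

```text
t: 29.0
ee_pos: [448.6, 98.6, 213.8]
tool_rot: [0.0, 1.0, -0.018, -0.001]
ft_force: [0.4, -0.0, 0.7]
grip_width: 64.1
grip_force: 0.0
```

Request:
drive_tool(
  gripper=[-0.5, -0.5, -0.5, -0.5, -0.5, -0.5, -0.5, -0.5],
  offset=[
    [0, 0.045, 0],
    [0, 0.045, 0],
    [0, 0.045, 0],
    [0, 0.045, 0],
    [0, 0.045, 0],
    [0, 0.045, 0],
    [0, 0.045, 0],
    [0, 0.045, 0],
  ],
  spin=[0, 0, 0, 0, 0, 0, 0, 0],
)

```text
t: 29.8
ee_pos: [435.7, -261.1, 213.7]
tool_rot: [-0.001, 1.0, -0.018, -0.001]
ft_force: [0.1, 0.5, 0.8]
grip_width: 63.8
grip_force: 0.0
```

Request:
drive_tool(
  gripper=[-0.5, -0.5, -0.5, -0.5, -0.5, -0.5],
  offset=[
    [0, 0.045, 0],
    [0, 0.045, 0],
    [0, 0.045, 0],
    [0, 0, 0.04],
    [0, 0, 0.04],
    [0, 0, 0],
  ],
  spin=[0, 0, 0, 0, 0, 0],
)

```text
t: 30.4
ee_pos: [427.9, -390.6, 127.1]
tool_rot: [-0.006, 1.0, -0.019, -0.005]
ft_force: [-0.5, 0.3, -1.4]
grip_width: 64.2
grip_force: 0.0
```

```bash
cat > go.py <<'E'
from h import *
import sys
s=arm.state();q=s["tool_rot"];yaw=2*np.arctan2(q[2],q[1]);D=np.array([float(a) for a in sys.argv[1:3]])-s["ee_pos"][:2]
c,S=np.cos(yaw),np.sin(yaw);print(s["ee_pos"],np.degrees(yaw),"xt,yt",D@[c,S],D@[S,-c])
E
python3 go.py 447.5 -421.9
```

```text
[ 427.9 -390.6  127.1] -2.152457178538072 xt,yt 20.812581910806177 30.567453807232734
```

Target TCP z is about 3.

Request:
drive_tool(
  gripper=[-0.5, -0.5, -0.5, -0.5],
  offset=[
    [0.021, 0.0305, 0],
    [0, 0, 0.03],
    [0, 0, 0.03],
    [0, 0, 0],
  ],
  spin=[0, 0, 0, 0],
)

```text
t: 30.8
ee_pos: [449.9, -423.1, 71.6]
tool_rot: [-0.003, 1.0, -0.018, -0.003]
ft_force: [-0.4, 0.5, -1.0]
grip_width: 64.0
grip_force: 0.0
```

```bash
python3 go.py 447.5 -421.9
```

```text
[ 449.9 -423.1   71.6] -2.0727303974810463 xt,yt -2.44290682427351 -1.1581825907875896
```

Request:
drive_tool(
  gripper=[-0.5, -0.5, -0.5, -0.5, -0.5, -0.5],
  offset=[
    [-0.002, -0.001, 0.02],
    [0, 0, 0.02],
    [0, 0, 0.015],
    [0, 0, 0.01],
    [0, 0, 0],
    [0, 0, 0],
  ],
  spin=[0, 0, 0, 0, 0, 0],
)

```text
t: 31.4
ee_pos: [450.4, -425.3, 11.1]
tool_rot: [0.0, 1.0, -0.018, 0.0]
ft_force: [1.2, -0.1, -0.1]
grip_width: 64.2
grip_force: 0.0
```

Request:
drive_tool(
  gripper=[-0.3, 0, 0.2, 0.4, 1, 1, 1, 1],
  offset=[
    [0, 0, 0],
    [0, 0, 0],
    [0, 0, 0],
    [0, 0, 0],
    [0, 0, 0],
    [0, 0, 0],
    [0, 0, 0],
    [0, 0, 0],
  ],
  spin=[0, 0, 0, 0, 0, 0, 0, 0],
)

```text
t: 32.2
ee_pos: [450.4, -425.2, 11.3]
tool_rot: [0.0, 1.0, -0.018, 0.0]
ft_force: [-1.1, 2.2, 5.9]
grip_width: 31.9
grip_force: 60.3
```

Request:
drive_tool(
  gripper=[0, -0.2, -0.2, -0.2, -0.2, -0.2],
  offset=[
    [0, 0, 0],
    [0, 0, 0],
    [0, -0.001, 0.004],
    [0, 0, 0.003],
    [0, 0, 0],
    [0, 0, 0],
  ],
  spin=[0, 0, 0, 0, 0, 0],
)

```text
t: 32.8
ee_pos: [449.8, -423.8, 2.9]
tool_rot: [-0.0, 1.0, -0.018, -0.0]
ft_force: [0.1, -0.6, 1.2]
grip_width: 51.0
grip_force: 0.0
```

Request:
drive_tool(
  gripper=[0, 0.2, 0.4, 1, 1, 1, 1],
  offset=[
    [0, 0, 0],
    [0, 0, 0],
    [0, 0, 0],
    [0, 0, 0],
    [0, 0, 0],
    [0, 0, 0],
    [0, 0, 0],
  ],
  spin=[0, 0, 0, 0, 0, 0, 0],
)

```text
t: 33.5
ee_pos: [450.2, -424.4, 3.8]
tool_rot: [0.0, 1.0, -0.018, 0.0]
ft_force: [-0.9, -0.5, 5.3]
grip_width: 32.7
grip_force: 61.1
```

Request:
drive_tool(
  gripper=[1, 1, 1, 1, 1, 1, 1, 1],
  offset=[
    [0, 0, -0.015],
    [0, 0, -0.03],
    [0, 0, -0.04],
    [0, 0, -0.04],
    [0, 0, -0.04],
    [0, -0.03, 0],
    [0, -0.04, 0],
    [0, -0.04, 0],
  ],
  spin=[0, 0, 0, 0, 0, 0, 0, 0],
)

```text
t: 34.3
ee_pos: [453.6, -312.8, 168.7]
tool_rot: [-0.0, 1.0, -0.019, 0.0]
ft_force: [0.3, 0.3, -1.6]
grip_width: 32.5
grip_force: 60.3
```

Request:
drive_tool(
  gripper=[1, 1, 1, 1, 1, 1, 1, 1],
  offset=[
    [0, -0.04, 0],
    [0, -0.04, 0],
    [0, -0.04, 0],
    [0, -0.04, 0],
    [0, -0.04, 0],
    [0, -0.04, 0],
    [0, -0.04, 0],
    [0, -0.04, 0],
  ],
  spin=[0, 0, 0, 0, 0, 0, 0, 0],
)

```text
t: 35.1
ee_pos: [465.0, 7.5, 168.5]
tool_rot: [-0.0, 1.0, -0.018, -0.0]
ft_force: [1.1, -0.2, -0.2]
grip_width: 32.4
grip_force: 60.3
```

Request:
drive_tool(
  gripper=[1, 1, 1, 1, 1, 1, 1, 1],
  offset=[
    [0, -0.04, 0],
    [0, -0.04, 0],
    [0, -0.04, 0],
    [0, -0.04, 0],
    [0, -0.04, 0],
    [0, -0.04, 0],
    [0, 0, 0],
    [0, 0, 0],
  ],
  spin=[0, 0, 0, 0, 0, 1.2, 1.2, 0],
)

```text
t: 35.9
ee_pos: [473.7, 246.3, 168.1]
tool_rot: [0.0, 0.999, -0.038, -0.001]
ft_force: [0.4, -0.3, -1.0]
grip_width: 32.4
grip_force: 60.5
```

```bash
python3 go.py 551 253.3
```

```text
[473.7 246.3 168.1] -4.375404534343823 xt,yt 76.55637028399447 -12.909266730363989
```

Request:
drive_tool(
  gripper=[1, 1, 1, 1, 1, 1, 1, 1],
  offset=[
    [0.03, -0.006, 0],
    [0.03, -0.007, 0],
    [0.0165, 0, 0],
    [0, 0, 0.03],
    [0, 0, 0.04],
    [0, 0, 0.03],
    [0, 0, 0],
    [0, 0, 0],
  ],
  spin=[0, 0, 0, 0, 0, 0, 0, 0],
)

```text
t: 36.7
ee_pos: [551.6, 251.4, 68.4]
tool_rot: [0.0, 0.999, -0.04, -0.001]
ft_force: [0.1, 0.3, -0.8]
grip_width: 32.6
grip_force: 60.5
```

```bash
python3 go.py 551 253.3; python3 - <<'E'
from h import *
im,d=cams.get_image("top");P=cloud("top",d);Z=P[...,2];np.savez("pics/top2.npz",im=im,d=d)
m=(d>0)&(Z>52)&(Z<100)&(P[...,0]>585)&(P[...,1]>212)&(P[...,1]<320)
q=P[m];print(len(q),q.min(0),q.max(0))
for lo in range(580,720,15):
    s=q[(q[:,0]>lo)&(q[:,0]<=lo+15)]
    if len(s):print(lo,len(s),s[:,1].min(),s[:,1].max(),s[:,2].mean())
cv2.imwrite("pics/t2.png",cv2.resize(im[80:240,100:260],None,fx=3.5,fy=3.5)[:,:,::-1])
E
```

```text
[551.6 251.4  68.4] -4.557774427025582 xt,yt -0.7536932884096658 -1.8438104780696736
1339 [585.8 212.1  52. ] [875.4 319.8  88.5]
580 18 230.49143612528374 236.5516783593045 81.03020999663974
595 35 229.0657639439282 256.29860665079724 81.1470557644755
610 51 228.61347474014357 261.95778677848676 81.54343318575705
625 62 228.20440955363225 259.398108305935 81.3072956806704
640 59 227.58790060482855 257.40363994042946 80.47220965666824
655 71 222.46556444178668 257.7768595446747 81.30422409170235
670 85 220.78060693769748 259.8540930763943 82.0600618925966
685 59 223.17277477482654 256.7391456255278 82.29369104036836
```

View pics/t2.png

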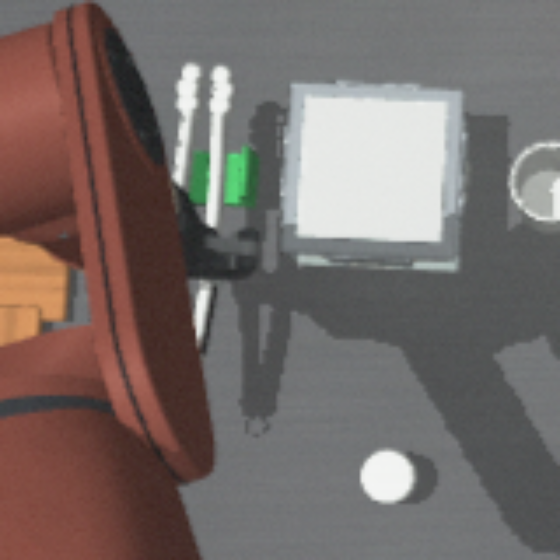

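The picture shows the tongs above the clip (channel at (222,178)), with the jaws at (205,85) beyond it and the shadow clear of the dish. I'll shift 2 mm in +y and lower.

Request:
drive_tool(
  gripper=[1, 1, 1, 1, 1, 1, 1],
  offset=[
    [0, -0.0022, 0],
    [0, 0, 0.01],
    [0, 0, 0.01],
    [0, 0, 0.01],
    [0, 0, 0.005],
    [0, 0, 0],
    [0, 0, 0],
  ],
  spin=[0, 0, 0, 0, 0, 0, 0],
)

```text
t: 37.45
ee_pos: [551.9, 254.7, 33.0]
tool_rot: [0.0, 0.999, -0.039, -0.0]
ft_force: [-1.0, 0.5, -1.1]
grip_width: 32.4
grip_force: 60.6
```

```bash
python3 go.py 551 253.3; python3 - <<'E'
from h import *
im,d=cams.get_image("top")
cv2.imwrite("pics/t3.png",cv2.resize(im[90:170,130:210],None,fx=6,fy=6)[:,:,::-1])
E
```

```text
[551.9 254.7  33. ] -4.496459794028214 xt,yt -0.7597047818464546 1.4337768067541585
```

View pics/t3.png

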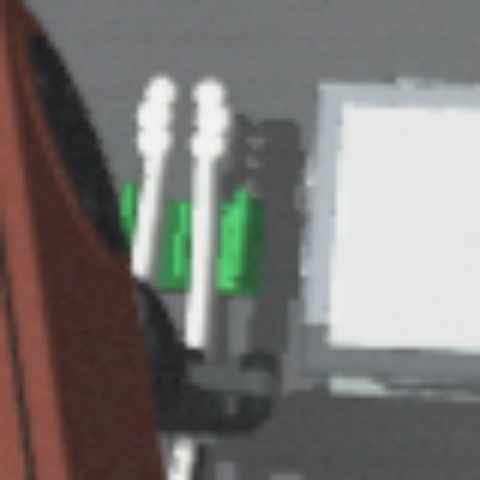

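The picture shows the arms between the cheeks, with a gap on both sides and the jaws beyond the clip. I'll trim 1 mm and lower in small steps.

Request:
drive_tool(
  gripper=[1, 1, 1, 1, 1, 1],
  offset=[
    [0, 0.001, 0.005],
    [0, 0, 0.005],
    [0, 0, 0.003],
    [0, 0, 0.002],
    [0, 0, 0],
    [0, 0, 0],
  ],
  spin=[0, 0, 0, 0, 0, 0],
)

```text
t: 38.1
ee_pos: [552.0, 253.7, 18.3]
tool_rot: [-0.0, 0.999, -0.039, 0.0]
ft_force: [-0.1, -0.3, -1.3]
grip_width: 32.6
grip_force: 60.6
```

Request:
drive_tool(
  gripper=[1, 1, 1],
  offset=[
    [0, 0, 0.001],
    [0, 0, 0.001],
    [0, 0, 0],
  ],
  spin=[0, 0, 0],
)

```text
t: 38.4
ee_pos: [551.8, 253.7, 16.2]
tool_rot: [0.0, 0.999, -0.039, -0.0]
ft_force: [0.3, -0.3, -1.2]
grip_width: 32.7
grip_force: 60.6
```

Request:
drive_tool(
  gripper=[1, 1, 1],
  offset=[
    [0, 0, 0.001],
    [0, 0, 0.001],
    [0, 0, 0],
  ],
  spin=[0, 0, 0],
)

```text
t: 38.7
ee_pos: [551.8, 253.7, 14.1]
tool_rot: [0.0, 0.999, -0.039, -0.0]
ft_force: [0.1, 0.2, -1.9]
grip_width: 32.6
grip_force: 60.6
```

Request:
drive_tool(
  gripper=[1, 1],
  offset=[
    [0, 0, 0.001],
    [0, 0, 0],
  ],
  spin=[0, 0],
)

```text
t: 38.9
ee_pos: [552.0, 253.7, 13.6]
tool_rot: [0.0, 0.999, -0.039, -0.0]
ft_force: [-1.4, -0.2, 1.3]
grip_width: 32.7
grip_force: 61.0
```

Request:
drive_tool(
  gripper=[1, 1, 1],
  offset=[
    [0, 0, 0.001],
    [0, 0, 0.001],
    [0, 0, 0],
  ],
  spin=[0, 0, 0],
)

```text
t: 39.2
ee_pos: [552.0, 253.9, 12.5]
tool_rot: [0.0, 0.999, -0.039, -0.0]
ft_force: [-7.1, -1.1, 10.9]
grip_width: 32.6
grip_force: 62.0
```

Request:
drive_tool(
  gripper=[1, 0.24, 0.2, 0.18, 0.15, 0.1, 0, -0.05],
  offset=[
    [0, 0, -0.0015],
    [0, 0, 0],
    [0, 0, 0],
    [0, 0, 0],
    [0, 0, 0],
    [0, 0, 0],
    [0, 0, 0],
    [0, 0, 0],
  ],
  spin=[0, 0, 0, 0, 0, 0, 0, 0],
)

```text
t: 40.0
ee_pos: [552.0, 253.7, 12.7]
tool_rot: [-0.0, 0.999, -0.039, -0.0]
ft_force: [0.7, -0.4, -0.4]
grip_width: 45.2
grip_force: 0.0
```

Request:
drive_tool(
  gripper=[-0.1, -0.1, -0.1, -0.1, -0.1, -0.1, -0.1, -0.1],
  offset=[
    [0, 0, 0],
    [0, 0, -0.005],
    [0, 0, -0.01],
    [0, 0, -0.03],
    [0, 0, -0.04],
    [0, 0, -0.04],
    [0, 0, -0.04],
    [0, 0, -0.04],
  ],
  spin=[0, 0, 0, 0, 0, 0, 0, 0],
)

```text
t: 40.8
ee_pos: [551.9, 253.7, 220.7]
tool_rot: [-0.0, 0.999, -0.039, 0.001]
ft_force: [0.0, 0.3, -0.6]
grip_width: 47.0
grip_force: 0.0
```

Request:
drive_tool(
  gripper=[-0.1, -0.1, -0.1, -0.1, -0.1, -0.1, -0.1, -0.1],
  offset=[
    [-0.04, 0, 0],
    [-0.04, 0, 0],
    [-0.04, 0, 0],
    [0, 0.04, 0],
    [0, 0.04, 0],
    [0, 0.04, 0],
    [0, 0.04, 0],
    [0, 0, 0],
  ],
  spin=[0, 0, 0, 0, 0, 0, 0, 0],
)

```text
t: 41.6
ee_pos: [419.7, 100.1, 218.9]
tool_rot: [0.001, 0.999, -0.041, 0.001]
ft_force: [-0.6, 2.2, 0.6]
grip_width: 46.8
grip_force: 0.0
```

```bash
python3 - <<'E'
from h import *
im,d=cams.get_image("top");im2,_=cams.get_image("side")
a=cv2.resize(im[80:230,140:340],None,fx=2,fy=2);b=cv2.resize(im2[110:290,150:310],None,fx=2,fy=2)
o=np.zeros((360,730,3),np.uint8);o[:300,:400]=a;o[:,410:]=b
cv2.imwrite("pics/fin.png",o[:,:,::-1])
P=cloud("top",d);h=cv2.cvtColor(im,cv2.COLOR_RGB2HSV)
g=(h[...,0]>45)&(h[...,0]<75)&(h[...,1]>100)&(d>0)&(P[...,2]<60)&(P[...,0]>400)&(P[...,1]>150)&(P[...,2]>2)
print("clip",cv2.minAreaRect(P[g][:,:2].astype(np.float32)))
m=(d>0)&~g&(P[...,2]>7)&(P[...,2]<50)&(P[...,0]>420)&(P[...,0]<720)&(P[...,1]>205)&(P[...,1]<300)
q=P[m];print("tongs",cv2.minAreaRect(q[:,:2].astype(np.float32)),len(q))
for lo in range(420,720,20):
    s=q[(q[:,0]>lo)&(q[:,0]<=lo+20)]
    if len(s):print(lo,len(s),s[:,1].min(),s[:,1].max(),s[:,2].mean())
E
```

```text
clip ((620.9403076171875, 422.41558837890625), (47.487430572509766, 410.3309326171875), 3.581857442855835)
tongs ((631.4483642578125, 252.29022216796875), (46.74045944213867, 132.30368041992188), 84.0880355834961) 514
560 43 234.37341197525035 267.54353513453793 24.89298112900523
580 74 232.4228087536748 266.7974717359533 25.455004767794367
600 72 230.85805323453522 274.44566077410855 25.95996713937661
620 78 230.62345878633377 268.42034557408044 25.753962456814424
640 75 229.45321107781191 273.56041678746396 28.13881062895056
660 96 224.11810240461233 261.1684493701321 30.977818997813856
680 76 223.6043391641448 260.6700876017861 32.303203850836624
```

View pics/fin.png

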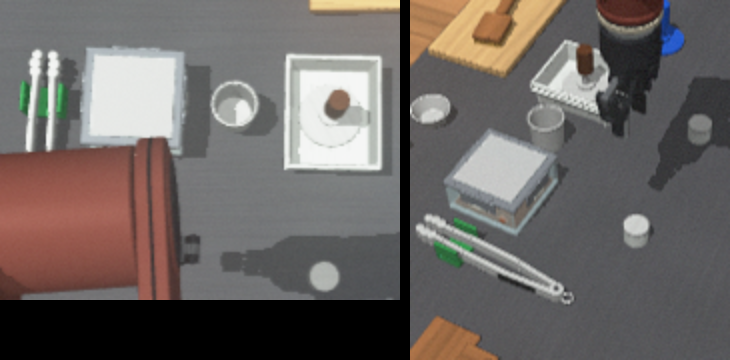

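The picture shows the tongs lying in the clip with the jaws beyond it and the handle towards the robot. The cup is midway and the press sits in the pan. One last clip check, then I hand in.

```bash
python3 - <<'E'
from h import *
im,d=cams.get_image("top");P=cloud("top",d);h=cv2.cvtColor(im,cv2.COLOR_RGB2HSV)
g=(h[...,0]>45)&(h[...,0]<75)&(h[...,1]>100)&(d>0)&(P[...,2]<60)&(P[...,0]>560)&(P[...,1]>190)&(P[...,1]<320)&(P[...,2]>2)
r=cv2.minAreaRect(P[g][:,:2].astype(np.float32));print("clip",r)
if abs(r[0][0]-635)<5 and abs(r[0][1]-246.5)<4: print(arm.sign_off())
E
```

```text
clip ((634.24462890625, 246.06517028808594), (53.89547348022461, 39.01047897338867), 86.72474670410156)
the job is handed in; nothing more can be done
None
```

The shelf is laid out as asked and handed in after about 42 s, except that on the first try at placing the clip the gripper leaned on the glass dish with about 6 N; I backed off and regripped.

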